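Scan a sample jar and hold a probe in it

TASK

Turn the sample jar on its round pad so that its barcode faces the scanner's red window, and let go of it, still standing fully on the pad. Then take the orange-handled probe out of its stand and lower its rod through the hole in the jar's lid without the probe ever touching the jar, until the black band on the rod is level with the top of the lid. Finish while holding the probe there, still, upright and centred in the hole (do not let go), and leave the other things on the bench undisturbed.

Things in the scene. Friction and masses are not known exactly. Their poses are not given: they have to be found in the camera images.
- station: Fixed scan station: grey base plate 3 mm thick (250 x 100 mm), round black pad of diameter 90 mm, its top 5 mm above the bench, and a white scanner block (70 x 70 mm, top 83 mm above the bench) on the station's -x side, its face 100 mm from the pad's centre, looking along +x to the pad. Origin: bench level below the pad's centre; z up.
- scanner_window (a point): Centre of the scanner's black window with its red line, on the scanner face, 48 mm above the bench; it looks along the station's +x.
- jar: Loose jar, 220 g, diameter 54 mm, 80 mm tall, clear, empty inside; fixed white lid (top 14 mm) with a 20 mm round hole in its middle. Origin: centre of underside; z up. Barcode label on its own -x side; an orange tab on the lid shows that side. Starts on the pad within 12 mm of its centre, jar yaw minus station yaw +0.6 to +1.5 rad (near 0 = barcode facing the scanner). Inner floor 4 mm up.
- jar_mouth (a point): Centre of the hole in the lid, level with the lid's top, 80 mm above the jar's underside. The bore is 14 mm deep.
- jar_mark (a point): Centre of the barcode label on the jar's side, 27 mm from its axis, 36 mm above its underside.
- stand: Probe stand, fixed to the bench: grey foot 110 x 90 mm, 10 mm thick, two steel posts and an aluminium top plate (50 x 85 mm, its top 110 mm above the bench) with a through-hole of diameter 13 mm in its middle. Origin: bench level below the hole; z up.
- probe: Loose probe, 90 g: steel rod of diameter 8 mm, 95 mm long, below an orange round handle of diameter 24 mm (95 to 155 mm above the tip; black stud on top to 159 mm). Origin: the tip; z up to the handle. Hangs upright in the stand, rod through the hole, handle resting on the top plate, tip 15 mm above the bench; free after 95 mm straight up.
- probe_tip (a point): Lower end of the rod, on its axis.
- probe_band (a point): Middle of the 4 mm wide black band on the rod, on its axis, 40 mm above the tip.
- closed_jar: Bystander: amber jar with a closed blue lid, diameter 55 mm, 80 mm tall; origin under its centre.
- dishes: Bystander: stack of flat dishes, diameter 92 mm, 39 mm tall; origin under its centre.
- wash_bottle: Bystander: white squeeze bottle with red cap and bent spout, diameter 68 mm, about 190 mm tall; origin under its centre.
- tip_box: Bystander: blue pipette-tip box 85 x 120 x 60 mm; origin under its centre.
- slide_box: Bystander: wooden slide box 100 x 80 x 30 mm; origin under its centre.

How it is judged:
By the outcome, as a careful person would: the job done as asked, in the order asked, and still so for the second after the job is handed in, while the arm keeps its last pose, push and grip.
It also fails if it takes over 64 s, if anything falls off the work surface, if the arm or the gripper's body presses on something with over 40 N, if the wrist force passes 120 N, or if a joint passes its speed limit or range.

ROBOT

A 7-joint arm with a two-finger parallel gripper is mounted at the origin on the work surface. World frame = base frame: x ahead of the robot, y to its left, z up, the work surface at z = 0. Lengths are in m, angles in degrees, forces in N, time in s.
With the tool pointing down it reaches from about 0.35 to 0.9 m from the base axis. Payload 7.2 kg.
Tool frame: the origin (TCP) lies at the very end of the fingers, on their centre line; the grasp point (between the pads) lies ctrl.grasp_offset behind it (ctrl.grasp_offset is the distance from the TCP to the grasp point, in m); z points along the fingers, y is the direction in which the jaws open and shut (so a half turn about z gives the same grasp; the last joint's range is limited). The gripper opens to 88 mm and grips with 3 to 60 N. Pads are 20 mm wide; open, the fingers measure 115 mm over their backs; the gripper's body (75 mm by 178 mm) begins 61 mm behind the grasp point.
Start: joints at [72.697, 23.554, -0.728, 91.456, 0.321, 64.991, -4.71], TCP at [0.145, -0.608, 0.223] pointing down, gripper open.
Joint ranges: [-169.25, 169.25], [-16.82, 113.86], [-84.01, 82.57], [7.8, 145.47], [-59.2, 239.2], [7.22, 106.19], [-163.78, 163.78]. Speed limits (degrees/s): [136.94, 136.94, 172.46, 172.46, 180, 180, 180].

INTERFACE

Orientations are given as [roll, pitch, yaw] about the fixed x, y, z axes, in that order (R = Rz(yaw) Ry(pitch) Rx(roll)).
In Python, from cell import sensors, eyes, job, nets, ctrl gives the robot as it stands.
- The arm moves only by the tool play_rows, never from a script. Its argument "series" is a list of rows, each an object with "jaw": the opening, from 0 (shut) to 1 (fully open); "travel": the shift along the tool's x, y, z as a fraction of full scale, a list of three; "turn": the turn about the tool's z as a fraction of full scale. In form: [{"jaw": jaw, "travel": [x, y, z], "turn": turn}, ...]. A call has 1 to 5 rows; each row shifts and turns the commanded pose from where the row before left it, along the tool's axes as they then stand; what a row does not reach is not made up. Full scale, the value 1, is 0.5 m for a shift and 90 degrees for a turn. A row lasts 1/12 s, in which the tool goes at most 41.7 mm and 7.16 degrees, less where a joint would pass 70% of its speed; a pose out of reach is approached as far as the arm can. A call with a number of a shift or a turn outside -1 to 1 is refused whole. A call with a gripper value outside its range is refused whole. The fingers move at their own pace and stop on an object; the grip force is fixed at half the most. Time passes only in rows, so rows that do not move let the fingers close. It gives the time, the measured TCP pose, the force and the opening at its end, in the units of the state.
- sensors.get_obs(): the state, without advancing time (a new reading comes with each control period).
- eyes.read_camera(name): name is "scene" or "top" or "wrist"; returns a dict with "image" (400x640x3 uint8, red, green, blue), "z_map" (400x640 float32, m along the optical axis (not along the pixel's ray), 0 where there is no reading), "mtx" (3x3 intrinsics, pixels), "world_from_camera" (4x4, takes a point from camera to world coordinates). Camera axes: x right, y up, looking along -z (the intrinsics and any distortion apply to the point x, -y, -z); pixel columns grow to the right and rows downward; lengths in m; the calibration is good to about 2 mm. A picture is of the moment at which its call begins.
- job.hand_in(): hands the job in, once; it reports no verdict.
Trained networks look in a picture, given as the dict that the camera call returned (one of the last four; its "shot" number tells which), for a name from the list of things; names that differ only in an ending like _2 or _b are one class to them, and where a whole thing is asked for, a point or a joint stands for the part that bears it (a point fixed in the world has none). Each returns a list of dicts, best first, with "score" (0 to 1); they miss things now and then, are a little off and sometimes report something else, mostly with a low value. They report only what shows in the picture. A call takes as long as a camera call.
- nets.regions_of(thing, picture): "mask" (400x640 bool, what is visible of it) and "extent" ([left, top, right, bottom] in pixels, round what is visible of it).
The state is a dict: "time": time; "joint_positions": joint angles; "qvel": joint speeds; "effort": joint torques, N m; "ee_pos": TCP position; "ee_rot": TCP orientation; "force": force on the tool from outside, world axes, zero at the start; "moment": the same for the moment, N m; "finger_gap": finger opening in m.
Only numpy, scipy, OpenCV 4.12 (cv2) and the standard library are available. Lean on these libraries where they do the work, as an engineer would, in place of code of your own. Each camera call takes 0.05 s, during which the arm holds its last target. There are 200 camera calls.

## Working session

There is one attempt and no reset: what is moved stays moved. The work goes in short steps, Python scripts to look and compute and a tool call to move; the robot and the scene stay as the last step left them, time stands still between calls to the robot, and variables do not carry over. Pictures are saved under pics/ and viewed, about 8 in all and at most 12, crops included, and the job is handed in when it is done.

Besides the shell and the picture viewer there is one more tool, called after "Request:" by a JSON object that holds its "op" and its "data", one argument or row to a line. play_rows: Moves the arm, as the interface text tells. Its arguments: {"type":"object","properties":{"series":{"type":"array","items":{"type":"object","properties":{"jaw":{"type":"number"},"travel":{"type":"array","items":{"type":"number"}},"turn":{"type":"number"}}}}},"required":["series"]}

```bash
mkdir -p pics; cat > h.py <<'E'
import numpy as np,cv2
from cell import sensors,eyes,job,nets,ctrl
def pts(p):
    z=p["z_map"];K=p["mtx"];v,u=np.mgrid[:400,:640]
    c=np.stack([(u-K[0,2])/K[0,0]*z,-(v-K[1,2])/K[1,1]*z,-z],-1)
    T=p["world_from_camera"];return c@T[:3,:3].T+T[:3,3]
def save(p,n,crop=None,s=1):
    im=p["image"][:,:,::-1]
    if crop: l,t,r,b=crop; im=im[t:b,l:r]
    cv2.imwrite("pics/"+n,cv2.resize(im,None,fx=s,fy=s,interpolation=cv2.INTER_CUBIC))
E
python3 - <<'E'
from h import *
print(sensors.get_obs(),ctrl.grasp_offset)
P={n:eyes.read_camera(n) for n in("top","scene")}
cv2.imwrite("pics/a.png",np.vstack([P[n]["image"][:,:,::-1] for n in P])[:, :, :])
im=cv2.imread("pics/a.png"); cv2.imwrite("pics/a.png",cv2.resize(im,None,fx=.75,fy=.75))
for n in P:
  W=pts(P[n]); print(n,P[n]["world_from_camera"].round(3).tolist(),P[n]["mtx"].tolist(),P[n].keys())
  for t in("station","jar","stand","probe","closed_jar","dishes","wash_bottle","tip_box","slide_box"):
    for r in nets.regions_of(t,P[n])[:1]:
      w=W[r["mask"]&(P[n]["z_map"]>0)]
      print(t,round(r["score"],2),r["extent"],"med",np.median(w,0).round(3),"lo",np.percentile(w,3,0).round(3),"hi",np.percentile(w,97,0).round(3))
E
```

```text
{'time': 0.0, 'joint_positions': array([72.69869232, 23.60015541, -0.73024256, 91.50247733,  0.3210335 ,
       64.99217652, -4.71134718]), 'qvel': array([-0.01369938,  0.01835333, -0.02034577, -0.03668671,  0.03284422,
       -0.02466146,  0.00817525]), 'effort': array([-2.63986676e-04, -5.87941003e+01,  6.41559698e-01, -2.91067582e+01,
       -5.38394717e-02,  1.85028539e-02,  1.07113151e-04]), 'ee_pos': array([ 0.14463534, -0.60751287,  0.22181864]), 'ee_rot': array([-1.79907427e+02,  5.99302955e-03,  1.33953251e+01]), 'force': array([-1.32631561,  0.11760966, -0.75691411]), 'moment': array([ 0.01588887, -0.00282819, -0.02521671]), 'finger_gap': 0.08751796105017123} 0.0187
top [[-0.016, 0.997, -0.078, 0.482], [-1.0, -0.016, 0.007, -0.006], [0.006, 0.078, 0.997, 1.537], [0.0, 0.0, 0.0, 1.0]] [[504.7205060725085, 0.0, 314.90077414900554], [0.0, 504.7205060725085, 196.76026542607804], [0.0, 0.0, 1.0]] dict_keys(['image', 'z_map', 'mtx', 'world_from_camera', 'shot'])
station 0.8 [202.9, 187.0, 274.3, 271.1] med [0.496 0.221 0.005] lo [ 0.403  0.135 -0.003] hi [0.62  0.293 0.087]
jar 0
[... 1463 characters left out ...]
e 0.71 [247.2, 168.6, 258.9, 223.1] med [ 0.606 -0.173  0.134] lo [ 0.569 -0.185  0.009] hi [ 0.612 -0.163  0.172]
closed_jar 0.71 [302.3, 234.5, 336.6, 277.5] med [ 0.78  -0.027  0.061] lo [ 0.738 -0.052  0.001] hi [ 0.788 -0.002  0.081]
dishes 0.79 [351.6, 248.4, 396.3, 287.7] med [0.795 0.09  0.038] lo [0.741 0.052 0.002] hi [0.824 0.132 0.04 ]
wash_bottle 0.84 [153.4, 154.4, 190.1, 218.9] med [ 0.538 -0.393  0.084] lo [ 0.51  -0.426  0.006] hi [ 0.548 -0.369  0.163]
tip_box 0.76 [439.3, 176.0, 497.9, 208.7] med [0.545 0.408 0.048] lo [0.477 0.358 0.004] hi [0.556 0.472 0.06 ]
slide_box 0.62 [442.1, 226.0, 491.0, 262.6] med [0.728 0.325 0.029] lo [0.666 0.289 0.003] hi [0.763 0.366 0.031]
```

View pics/a.png

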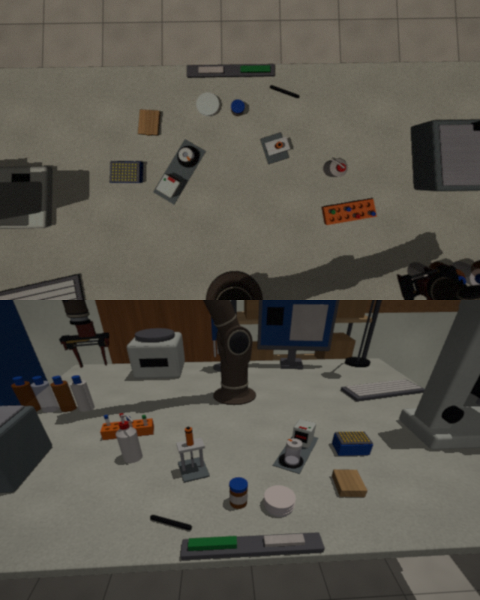

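```bash
python3 - <<'E'
from h import *
P=eyes.read_camera("top");W=pts(P);save(P,"b.png",(180,160,300,290),5)
x,y,z=W[...,0],W[...,1],W[...,2]
box=(x>.4)&(x<.66)&(y>.1)&(y<.32)
h=np.hstack
def rect(m):
    q=W[m][:,:2].astype(np.float32); r=cv2.minAreaRect(q*1000); return len(q),r
print("scanner top",rect(box&(abs(z-.083)<.01)&(x<.5)))
print("jar top",rect(box&(abs(z-.085)<.01)&(x>.5)))
print("probe top",rect((abs(x-.6)<.05)&(abs(y+.17)<.05)&(z>.15)))
print("stand plate",rect((abs(x-.6)<.08)&(abs(y+.17)<.08)&(abs(z-.112)<.008)))
print("all tops: plate base",rect(box&(z>-.001+.002)&(z<.02)))
E
```

```text
scanner top (595, ((455.4703674316406, 249.5904541015625), (70.15095520019531, 70.54256439208984), 58.32041549682617))
jar top (243, ((573.6571044921875, 180.40956115722656), (51.584503173828125, 49.74337387084961), 89.69760131835938))
probe top (65, ((598.381591796875, -169.4270477294922), (22.553722381591797, 22.24439811706543), 14.899555206298828))
stand plate (432, ((598.7128295898438, -169.94943237304688), (50.2720947265625, 84.9706802368164), 16.06382942199707))
all tops: plate base (2647, ((529.968994140625, 210.05149841308594), (259.7486267089844, 219.90528869628906), 0.09087742865085602))
```

View pics/b.png

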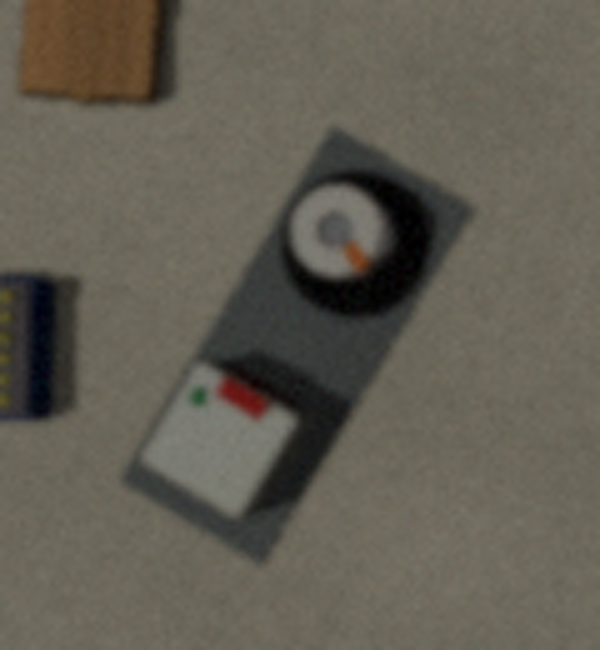

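```bash
cat >> h.py <<'E'
def plan(tgt,yaw,n,jaw=1):
    """rows from the present pose to tgt, yaw (deg), in n equal rows"""
    o=sensors.get_obs();p=np.array(o["ee_pos"]);y0=o["ee_rot"][2]
    d=(np.array(tgt)-p)/n;dy=((yaw-y0+180)%360-180)/n
    print("now",p.round(4),np.round(o["ee_rot"],2),"step mm",np.linalg.norm(d)*1e3,"deg",dy)
    for k in range(n):
        a=np.radians(y0+k*dy);c,s=np.cos(a),np.sin(a)
        print([round(v/.5,4) for v in (c*d[0]+s*d[1],s*d[0]-c*d[1],-d[2])],round(-dy/90,4))
E
python3 -c "
from h import *
plan((.574,.180,.21),82,25)"
```

```text
now [ 0.1448 -0.608   0.2227] [-180.    -0.    13.4] step mm 35.89526375091075 deg 2.744043448195109
[np.float64(0.048), np.float64(-0.0534), np.float64(0.001)] -0.0305
[np.float64(0.0505), np.float64(-0.051), np.float64(0.001)] -0.0305
[np.float64(0.0529), np.float64(-0.0485), np.float64(0.001)] -0.0305
[np.float64(0.0552), np.float64(-0.0459), np.float64(0.001)] -0.0305
[np.float64(0.0573), np.float64(-0.0432), np.float64(0.001)] -0.0305
[np.float64(0.0593), np.float64(-0.0405), np.float64(0.001)] -0.0305
[np.float64(0.0612), np.float64(-0.0376), np.float64(0.001)] -0.0305
[np.float64(0.0629), np.float64(-0.0346), np.float64(0.001)] -0.0305
[np.float64(0.0645), np.float64(-0.0315), np.float64(0.001)] -0.0305
[np.float64(0.0659), np.float64(-0.0284), np.float64(0.001)] -0.0305
[np.float64(0.0672), np.float64(-0.0252), np.float64(0.001)] -0.0305
[np.float64(0.0683), np.float64(-0.022), np.float64(0.001)] -0.0305
[np.float64(0.0693), np.float64(-0.0187), np.float64(0.001)] -0.0305
[np.float64(0.0701), np.float64(-0.0154), np.float64(0.001)] -0.0305
[np.float64(0.0708), np.float64(-0.012), np.float64(0.001)] -0.0305
[np.float64(0.0713), np.float64(-0.0086), np.float64(0.001)] -0.0305
[np.float64(0.0716), np.float64(-0.0052), np.float64(0.001)] -0.0305
[np.float64(0.0718), np.float64(-0.0017), np.float64(0.001)] -0.0305
[np.float64(0.0718), np.float64(0.0017), np.float64(0.001)] -0.0305
[np.float64(0.0716), np.float64(0.0051), np.float64(0.001)] -0.0305
[np.float64(0.0713), np.float64(0.0086), np.float64(0.001)] -0.0305
[np.float64(0.0708), np.float64(0.012), np.float64(0.001)] -0.0305
[np.float64(0.0701), np.float64(0.0153), np.float64(0.001)] -0.0305
[np.float64(0.0693), np.float64(0.0187), np.float64(0.001)] -0.0305
[np.float64(0.0683), np.float64(0.022), np.float64(0.001)] -0.0305
```

Request:
{"op": "play_rows", "data": {
  "series": [
    {"jaw": 1, "travel": [0.048, -0.053, -0.02], "turn": -0.0305},
    {"jaw": 1, "travel": [0.05, -0.051, -0.02], "turn": -0.0305},
    {"jaw": 1, "travel": [0.053, -0.0485, -0.02], "turn": -0.0305},
    {"jaw": 1, "travel": [0.055, -0.046, -0.02], "turn": -0.0305},
    {"jaw": 1, "travel": [0.057, -0.043, -0.02], "turn": -0.0305}
  ]
}}

```text
time: 1.47
ee_pos: [0.2308, -0.4493, 0.2731]
ee_rot: [180.0, 0.0, 27.2]
force: [1.1, -0.2, -0.1]
finger_gap: 0.0881
```

Request:
{"op": "play_rows", "data": {
  "series": [
    {"jaw": 1, "travel": [0.059, -0.0405, 0], "turn": -0.0305},
    {"jaw": 1, "travel": [0.061, -0.0375, 0], "turn": -0.0305},
    {"jaw": 1, "travel": [0.063, -0.0345, 0], "turn": -0.0305},
    {"jaw": 1, "travel": [0.0645, -0.0315, 0], "turn": -0.0305},
    {"jaw": 1, "travel": [0.066, -0.0285, 0], "turn": -0.0305}
  ]
}}

```text
time: 1.88
ee_pos: [0.3165, -0.2917, 0.273]
ee_rot: [179.9, 0.0, 41.0]
force: [0.4, -0.6, 1.1]
finger_gap: 0.0877
```

Request:
{"op": "play_rows", "data": {
  "series": [
    {"jaw": 1, "travel": [0.067, -0.025, 0], "turn": -0.0305},
    {"jaw": 1, "travel": [0.068, -0.022, 0], "turn": -0.0305},
    {"jaw": 1, "travel": [0.069, -0.0185, 0], "turn": -0.0305},
    {"jaw": 1, "travel": [0.07, -0.0155, 0], "turn": -0.0305},
    {"jaw": 1, "travel": [0.071, -0.012, 0], "turn": -0.0305}
  ]
}}

```text
time: 2.3
ee_pos: [0.4022, -0.1345, 0.273]
ee_rot: [179.9, 0.0, 54.7]
force: [0.8, 0.7, -0.5]
finger_gap: 0.0879
```

Request:
{"op": "play_rows", "data": {
  "series": [
    {"jaw": 1, "travel": [0.0715, -0.0085, 0], "turn": -0.0305},
    {"jaw": 1, "travel": [0.0715, -0.005, 0], "turn": -0.0305},
    {"jaw": 1, "travel": [0.072, -0.0015, 0], "turn": -0.0305},
    {"jaw": 1, "travel": [0.072, 0.0015, 0], "turn": -0.0305},
    {"jaw": 1, "travel": [0.0715, 0.005, 0], "turn": -0.0305}
  ]
}}

```text
time: 2.72
ee_pos: [0.4883, 0.0233, 0.2729]
ee_rot: [180.0, -0.0, 68.4]
force: [0.8, -0.7, 0.1]
finger_gap: 0.0881
```

```bash
python3 - <<'E'
from h import *
plan((.574,.180,.25),82,5)
P=eyes.read_camera("wrist");save(P,"c.png");o=sensors.get_obs();print(P["world_from_camera"].round(3).tolist(),o["ee_pos"],o["joint_positions"])
E
```

```text
now [0.4883 0.0233 0.2729] [179.95  -0.    68.41] step mm 36.01606518520221 deg 2.7187700456008317
[np.float64(0.0709), np.float64(0.0088), np.float64(0.0092)] -0.0302
[np.float64(0.0704), np.float64(0.0122), np.float64(0.0092)] -0.0302
[np.float64(0.0697), np.float64(0.0155), np.float64(0.0092)] -0.0302
[np.float64(0.0689), np.float64(0.0188), np.float64(0.0092)] -0.0302
[np.float64(0.068), np.float64(0.022), np.float64(0.0092)] -0.0302
[[0.93, 0.354, 0.1, 0.517], [-0.368, 0.893, 0.257, 0.093], [0.002, -0.276, 0.961, 0.435], [0.0, 0.0, 0.0, 1.0]] [0.49056992 0.03029616 0.27329471] [ 25.40402364  11.52750182 -39.52335378 103.60070921   7.70566036
  67.40753908 -37.53289353]
```

Request:
{"op": "play_rows", "data": {
  "series": [
    {"jaw": 1, "travel": [0.071, 0.0085, 0.009], "turn": -0.0305},
    {"jaw": 1, "travel": [0.0705, 0.012, 0.009], "turn": -0.0305},
    {"jaw": 1, "travel": [0.07, 0.0155, 0.009], "turn": -0.0305},
    {"jaw": 1, "travel": [0.069, 0.0185, 0.009], "turn": -0.0305},
    {"jaw": 1, "travel": [0.068, 0.022, 0.009], "turn": -0.0305}
  ]
}}

```text
time: 3.18
ee_pos: [0.574, 0.1798, 0.2498]
ee_rot: [180.0, 0.0, 82.1]
force: [0.1, 0.3, -0.0]
finger_gap: 0.0882
```

Request:
{"op": "play_rows", "data": {
  "series": [
    {"jaw": 1, "travel": [0, 0, 0], "turn": 0},
    {"jaw": 1, "travel": [0, 0, 0], "turn": 0}
  ]
}}

```text
time: 3.35
ee_pos: [0.5729, 0.1807, 0.2491]
ee_rot: [-179.9, -0.0, 82.2]
force: [-0.1, -0.5, 0.1]
finger_gap: 0.0878
```

```bash
python3 - <<'E'
from h import *
P=eyes.read_camera("wrist");save(P,"d.png");W=pts(P);x,y,z=np.moveaxis(W,-1,0)
o=sensors.get_obs();print(o["ee_pos"],o["ee_rot"])
def rect(m): q=W[m][:,:2].astype(np.float32);return len(q),cv2.minAreaRect(q*1000),cv2.minEnclosingCircle(q*1000)
ok=P["z_map"]>0
j=ok&(abs(z-.085)<.006)&(np.hypot(x-.574,y-.18)<.045)
print("lid",rect(j),np.median(z[j]))
hsv=cv2.cvtColor(P["image"],cv2.COLOR_RGB2HSV);a=(hsv[...,1]>140)&(hsv[...,0]>3)&(hsv[...,0]<25)&(np.hypot(x-.574,y-.18)<.04)&ok&(z>.06)
print("tab",a.sum(),W[a].mean(0))
s=ok&(abs(z-.083)<.006)&(np.hypot(x-.455,y-.25)<.06);print("scanner",rect(s) if s.any() else 0)
E
```

```text
[0.57295047 0.17892502 0.24953475] [-1.79928909e+02  2.15664033e-02  8.20613408e+01]
lid (1462, ((574.5131225585938, 178.09130859375), (52.839717864990234, 52.783180236816406), 7.477831840515137), ((574.1835327148438, 177.5558319091797), 27.132925033569336)) 0.08506024101095866
tab 912 [0.59246165 0.19301573 0.32883022]
scanner (3950, ((455.79266357421875, 245.753173828125), (70.32978820800781, 69.93409729003906), 58.692832946777344), ((456.2215881347656, 246.1258544921875), 46.915794372558594))
```

View pics/d.png

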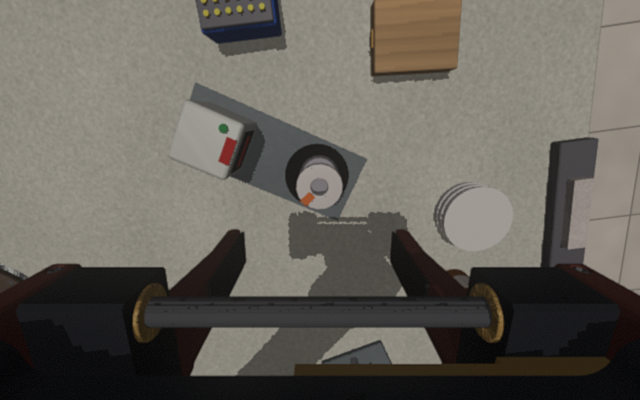

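```bash
python3 - <<'E'
from h import *
P=eyes.read_camera("wrist");W=pts(P);x,y,z=np.moveaxis(W,-1,0)
hsv=cv2.cvtColor(P["image"],cv2.COLOR_RGB2HSV);a=(hsv[...,1]>140)&(hsv[...,0]>3)&(hsv[...,0]<25)&(np.hypot(x-.574,y-.18)<.04)&(abs(z-.086)<.012)
c=np.array([.5743,.1778]);t=W[a].mean(0);q=W[a][:,:2];
print("tab",a.sum(),t,np.degrees(np.arctan2(*(t[:2]-c)[::-1])))
print(cv2.minAreaRect((q*1000).astype(np.float32)))
plan((.574,.179,.04),82,6)
E
```

```text
tab 96 [0.55923515 0.16571201 0.08550694] -141.25654806372535
((558.9927368164062, 165.59864807128906), (14.643878936767578, 8.582225799560547), 37.27581024169922)
now [0.5731 0.1778 0.2499] [-1.7997e+02  5.0000e-02  8.1960e+01] step mm 34.98668644409932 deg 0.006037375722840466
[np.float64(0.0004), np.float64(0.0003), np.float64(0.07)] -0.0001
[np.float64(0.0004), np.float64(0.0003), np.float64(0.07)] -0.0001
[np.float64(0.0004), np.float64(0.0003), np.float64(0.07)] -0.0001
[np.float64(0.0004), np.float64(0.0003), np.float64(0.07)] -0.0001
[np.float64(0.0004), np.float64(0.0003), np.float64(0.07)] -0.0001
[np.float64(0.0004), np.float64(0.0003), np.float64(0.07)] -0.0001
```

Request:
{"op": "play_rows", "data": {
  "series": [
    {"jaw": 1, "travel": [0.001, 0.001, 0.07], "turn": 0},
    {"jaw": 1, "travel": [0.001, 0.001, 0.07], "turn": 0},
    {"jaw": 1, "travel": [0, 0, 0.07], "turn": 0},
    {"jaw": 1, "travel": [0, 0, 0.07], "turn": 0},
    {"jaw": 1, "travel": [0, 0, 0.07], "turn": 0}
  ]
}}

```text
time: 3.87
ee_pos: [0.5747, 0.1771, 0.0746]
ee_rot: [179.9, 0.0, 81.8]
force: [1.8, -0.2, -0.3]
finger_gap: 0.088
```

Request:
{"op": "play_rows", "data": {
  "series": [
    {"jaw": 1, "travel": [0, 0, 0.04], "turn": 0},
    {"jaw": 1, "travel": [0, 0, 0.03], "turn": 0},
    {"jaw": 1, "travel": [0, 0, 0], "turn": 0},
    {"jaw": 0.8, "travel": [0, 0, 0], "turn": 0},
    {"jaw": 0.7, "travel": [0, 0, 0], "turn": 0}
  ]
}}

```text
time: 4.28
ee_pos: [0.5753, 0.1789, 0.0417]
ee_rot: [179.9, -0.0, 81.9]
force: [1.2, -0.6, 0.2]
finger_gap: 0.0782
```

Request:
{"op": "play_rows", "data": {
  "series": [
    {"jaw": 0.65, "travel": [0, 0, 0], "turn": 0},
    {"jaw": 0.6, "travel": [0, 0, 0], "turn": 0},
    {"jaw": 0.5, "travel": [0, 0, 0], "turn": 0},
    {"jaw": 0.5, "travel": [0, 0, 0], "turn": 0},
    {"jaw": 0.5, "travel": [0, 0, 0], "turn": 0}
  ]
}}

```text
time: 4.7
ee_pos: [0.5745, 0.1797, 0.041]
ee_rot: [180.0, 0.0, 82.0]
force: [-1.7, -1.2, 6.9]
finger_gap: 0.0541
```

Request:
{"op": "play_rows", "data": {
  "series": [
    {"jaw": 0.5, "travel": [0, 0, 0], "turn": 0.03},
    {"jaw": 0.5, "travel": [0, 0, 0], "turn": 0.06},
    {"jaw": 0.5, "travel": [0, 0, 0], "turn": 0.07},
    {"jaw": 0.5, "travel": [0, 0, 0], "turn": 0.07},
    {"jaw": 0.5, "travel": [0, 0, 0], "turn": 0.07}
  ]
}}

```text
time: 5.12
ee_pos: [0.5751, 0.1799, 0.041]
ee_rot: [179.9, -0.1, 54.7]
force: [-0.6, -0.2, 3.2]
finger_gap: 0.054
```

Request:
{"op": "play_rows", "data": {
  "series": [
    {"jaw": 0.5, "travel": [0, 0, 0], "turn": 0.07},
    {"jaw": 0.5, "travel": [0, 0, 0], "turn": 0.07},
    {"jaw": 0.5, "travel": [0, 0, 0], "turn": 0.07},
    {"jaw": 0.5, "travel": [0, 0, 0], "turn": 0.07},
    {"jaw": 0.5, "travel": [0, 0, 0], "turn": 0.07}
  ]
}}

```text
time: 5.53
ee_pos: [0.5753, 0.1796, 0.041]
ee_rot: [180.0, -0.1, 23.2]
force: [0.4, -1.0, 2.8]
finger_gap: 0.0539
```

Request:
{"op": "play_rows", "data": {
  "series": [
    {"jaw": 0.5, "travel": [0, 0, 0], "turn": 0.06},
    {"jaw": 0.5, "travel": [0, 0, 0], "turn": 0.04},
    {"jaw": 0.5, "travel": [0, 0, 0], "turn": 0.022},
    {"jaw": 0.5, "travel": [0, 0, 0], "turn": 0},
    {"jaw": 0.5, "travel": [0, 0, 0], "turn": 0}
  ]
}}

```text
time: 5.95
ee_pos: [0.5752, 0.1796, 0.041]
ee_rot: [180.0, -0.1, 12.6]
force: [0.8, -1.6, 5.4]
finger_gap: 0.0539
```

Request:
{"op": "play_rows", "data": {
  "series": [
    {"jaw": 0.66, "travel": [0, 0, 0], "turn": 0},
    {"jaw": 0.75, "travel": [0, 0, 0], "turn": 0},
    {"jaw": 0.9, "travel": [0, 0, 0], "turn": 0},
    {"jaw": 1, "travel": [0, 0, 0], "turn": 0},
    {"jaw": 1, "travel": [0, 0, 0], "turn": 0}
  ]
}}

```text
time: 6.37
ee_pos: [0.5741, 0.1796, 0.0399]
ee_rot: [-180.0, 0.0, 12.6]
force: [-0.2, 0.2, -0.5]
finger_gap: 0.0812
```

Request:
{"op": "play_rows", "data": {
  "series": [
    {"jaw": 1, "travel": [0, 0, -0.03], "turn": 0},
    {"jaw": 1, "travel": [0, 0, -0.07], "turn": 0},
    {"jaw": 1, "travel": [0, 0, -0.08], "turn": 0},
    {"jaw": 1, "travel": [0, 0, -0.08], "turn": 0},
    {"jaw": 1, "travel": [0, 0, -0.08], "turn": 0}
  ]
}}

```text
time: 6.78
ee_pos: [0.5738, 0.1795, 0.2117]
ee_rot: [-180.0, 0.0, 12.6]
force: [1.0, -0.9, 0.1]
finger_gap: 0.0875
```

Request:
{"op": "play_rows", "data": {
  "series": [
    {"jaw": 1, "travel": [0, 0, -0.08], "turn": 0},
    {"jaw": 1, "travel": [0, 0, 0], "turn": 0},
    {"jaw": 1, "travel": [0, 0, 0], "turn": 0}
  ]
}}

```text
time: 7.03
ee_pos: [0.5755, 0.1802, 0.2529]
ee_rot: [-180.0, -0.3, 12.5]
force: [-0.9, 0.4, -0.0]
finger_gap: 0.0879
```

```bash
cat >> h.py <<'E'
def rect(q):
    q=(q[:,:2]*1000).astype(np.float32);r=cv2.minAreaRect(q);return len(q),np.round(r[0],1),np.round(r[1],1),round(r[2],1)
def look(cam):
    P=eyes.read_camera(cam);W=pts(P);x,y,z=np.moveaxis(W,-1,0)
    near=lambda a,b,r:np.hypot(x-a,y-b)<r
    lid=W[(abs(z-.085)<.006)&near(.574,.18,.045)]
    print(cam,"lid",rect(lid))
    c=np.array(rect(lid)[1])/1000
    hsv=cv2.cvtColor(P["image"],cv2.COLOR_RGB2HSV)
    a=(hsv[...,1]>130)&(hsv[...,0]>3)&(hsv[...,0]<25)&near(*c,.03)&(abs(z-.086)<.012)
    if a.any():
        t=W[a].mean(0);print("tab",a.sum(),t.round(4),np.degrees(np.arctan2(*(t[:2]-c)[::-1])),rect(W[a]))
    s=(abs(z-.083)<.006)&near(.455,.248,.055)
    if s.any(): print("scanner",rect(W[s]))
    p=(z>.155)&(z<.19)&near(.598,-.169,.03)
    if p.any(): print("probe top",rect(W[p]),np.median(z[p]))
    p=(abs(z-.11)<.007)&near(.598,-.169,.055)
    if p.any(): print("plate",rect(W[p]))
    return P,W
E
python3 - <<'E'
from h import *
P,W=look("wrist");save(P,"e.png");look("top")
print(sensors.get_obs()["ee_pos"])
plan((.598,-.170,.23),12.6,9)
E
```

```text
wrist lid (1431, array([575. , 178.4]), array([53.1, 52.6]), 3.9)
tab 88 [0.5582 0.189  0.0854] 147.76368070679428 (88, array([557.8, 188.8]), array([ 8.7, 14.7]), 56.5)
scanner (1612, array([456. , 245.5]), array([69.5, 69.6]), 58.8)
plate (2069, array([ 595.2, -161.4]), array([51.3, 61. ]), 16.5)
top lid (44, array([580.6, 169.4]), array([50.6, 16. ]), 26.5)
scanner (23, array([443.1, 287.2]), array([25.5,  9. ]), 31.1)
probe top (64, array([ 598.7, -170. ]), array([22.4, 23.2]), 14.0) 0.171042452731627
plate (441, array([ 598.8, -170.5]), array([49.9, 85.8]), 16.6)
[0.57387812 0.17925474 0.24928431]
now [0.5739 0.1793 0.2493] [1.7998e+02 6.0000e-02 1.2540e+01] step mm 38.957498405181866 deg 0.006396548443168133
[np.float64(-0.0116), np.float64(0.0769), np.float64(0.0043)] -0.0001
[np.float64(-0.0116), np.float64(0.0769), np.float64(0.0043)] -0.0001
[np.float64(-0.0116), np.float64(0.0769), np.float64(0.0043)] -0.0001
[np.float64(-0.0116), np.float64(0.0769), np.float64(0.0043)] -0.0001
[np.float64(-0.0117), np.float64(0.0769), np.float64(0.0043)] -0.0001
[np.float64(-0.0117), np.float64(0.0769), np.float64(0.0043)] -0.0001
[np.float64(-0.0117), np.float64(0.0769), np.float64(0.0043)] -0.0001
[np.float64(-0.0117), np.float64(0.0769), np.float64(0.0043)] -0.0001
[np.float64(-0.0117), np.float64(0.0769), np.float64(0.0043)] -0.0001
```

View pics/e.png

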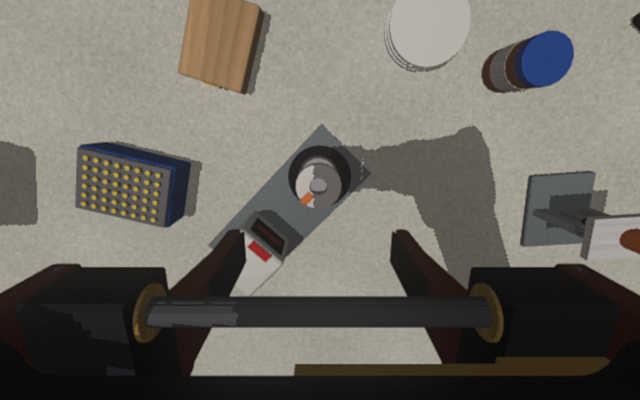

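Request:
{"op": "play_rows", "data": {
  "series": [
    {"jaw": 1, "travel": [-0.0117, 0.077, 0], "turn": 0},
    {"jaw": 1, "travel": [-0.0117, 0.077, 0], "turn": 0},
    {"jaw": 1, "travel": [-0.0117, 0.077, 0], "turn": 0},
    {"jaw": 1, "travel": [-0.0117, 0.077, 0], "turn": 0},
    {"jaw": 1, "travel": [-0.0117, 0.077, 0], "turn": 0}
  ]
}}

```text
time: 7.55
ee_pos: [0.5864, -0.0165, 0.248]
ee_rot: [-180.0, 0.2, 12.6]
force: [0.2, -0.3, 0.4]
finger_gap: 0.088
```

Request:
{"op": "play_rows", "data": {
  "series": [
    {"jaw": 1, "travel": [-0.0117, 0.077, 0], "turn": 0},
    {"jaw": 1, "travel": [-0.0117, 0.077, 0], "turn": 0},
    {"jaw": 1, "travel": [-0.0117, 0.077, 0], "turn": 0},
    {"jaw": 1, "travel": [-0.0117, 0.077, 0], "turn": 0},
    {"jaw": 1, "travel": [0, 0, 0], "turn": 0}
  ]
}}

```text
time: 7.97
ee_pos: [0.596, -0.1805, 0.2472]
ee_rot: [179.8, 0.3, 11.9]
force: [-0.6, -1.1, 0.1]
finger_gap: 0.0882
```

Request:
{"op": "play_rows", "data": {
  "series": [
    {"jaw": 1, "travel": [0, 0, 0], "turn": 0},
    {"jaw": 1, "travel": [0, 0, 0], "turn": 0}
  ]
}}

```text
time: 8.13
ee_pos: [0.5975, -0.1693, 0.2482]
ee_rot: [-179.9, 0.1, 12.5]
force: [0.4, 1.4, -0.4]
finger_gap: 0.0881
```

```bash
python3 - <<'E'
from h import *
P,W=look("wrist");look("top")
plan((.598,-.170,.125),12.6,4)
E
```

```text
wrist lid (1109, array([574.4, 167.3]), array([34. , 53.7]), 86.8)
probe top (651, array([ 599.4, -174. ]), array([23.4, 23.4]), 85.8) 0.16997698429082156
plate (3026, array([ 598.9, -174.4]), array([50.5, 85.1]), 16.7)
top lid (219, array([575. , 182.5]), array([52.2, 52.1]), 86.1)
tab 11 [0.5561 0.1925 0.0847] 152.08702752338473 (11, array([556.3, 192.5]), array([ 5.9, 11.6]), 62.8)
scanner (567, array([455.3, 249.5]), array([70.4, 70.2]), 58.9)
plate (25, array([ 571.9, -153.7]), array([ 7.9, 33.7]), 17.0)
now [ 0.5981 -0.168   0.2492] [-1.7991e+02  7.0000e-02  1.2690e+01] step mm 31.051002133694254 deg -0.021530036902710492
[np.float64(-0.0003), np.float64(0.001), np.float64(0.0621)] 0.0002
[np.float64(-0.0003), np.float64(0.001), np.float64(0.0621)] 0.0002
[np.float64(-0.0003), np.float64(0.001), np.float64(0.0621)] 0.0002
[np.float64(-0.0003), np.float64(0.001), np.float64(0.0621)] 0.0002
```

Request:
{"op": "play_rows", "data": {
  "series": [
    {"jaw": 1, "travel": [0, 0.006, 0.05], "turn": 0},
    {"jaw": 1, "travel": [0, 0, 0.07], "turn": 0},
    {"jaw": 1, "travel": [0, 0, 0.07], "turn": 0},
    {"jaw": 1, "travel": [0, 0, 0.04], "turn": 0},
    {"jaw": 0.8, "travel": [0, 0, 0.024], "turn": 0}
  ]
}}

```text
time: 8.65
ee_pos: [0.5974, -0.1707, 0.12]
ee_rot: [-179.9, 0.2, 12.7]
force: [-0.8, 0.3, -0.3]
finger_gap: 0.0838
```

Request:
{"op": "play_rows", "data": {
  "series": [
    {"jaw": 0.6, "travel": [0, 0, 0], "turn": 0},
    {"jaw": 0.5, "travel": [0, 0, 0], "turn": 0},
    {"jaw": 0.4, "travel": [0, 0, 0], "turn": 0},
    {"jaw": 0.35, "travel": [0, 0, 0], "turn": 0},
    {"jaw": 0.32, "travel": [0, 0, 0], "turn": 0}
  ]
}}

```text
time: 9.07
ee_pos: [0.5998, -0.1731, 0.1247]
ee_rot: [179.9, -0.1, 12.5]
force: [-0.5, -0.8, 0.3]
finger_gap: 0.0511
```

Request:
{"op": "play_rows", "data": {
  "series": [
    {"jaw": 0.3, "travel": [0, 0, 0], "turn": 0},
    {"jaw": 0.27, "travel": [0, 0, 0], "turn": 0},
    {"jaw": 0.2, "travel": [0, 0, 0], "turn": 0},
    {"jaw": 0.1, "travel": [0, 0, 0], "turn": 0},
    {"jaw": 0, "travel": [0, 0, 0], "turn": 0}
  ]
}}

```text
time: 9.48
ee_pos: [0.5989, -0.1731, 0.1233]
ee_rot: [180.0, -0.0, 12.5]
force: [-1.4, 0.4, 2.0]
finger_gap: 0.0237
```

Request:
{"op": "play_rows", "data": {
  "series": [
    {"jaw": 0, "travel": [0, 0, 0], "turn": 0},
    {"jaw": 0, "travel": [0, 0, 0], "turn": 0},
    {"jaw": 0, "travel": [0, 0, 0], "turn": 0}
  ]
}}

```text
time: 9.73
ee_pos: [0.5989, -0.1731, 0.1233]
ee_rot: [180.0, -0.0, 12.5]
force: [-1.0, -0.3, 1.6]
finger_gap: 0.0234
```

```bash
python3 - <<'E'
from h import *
o=sensors.get_obs();print(o["ee_pos"],o["ee_rot"],o["force"],o["moment"],o["finger_gap"])
P=eyes.read_camera("wrist");save(P,"f.png")
P=eyes.read_camera("scene");save(P,"f2.png",(200,130,440,290),3)
E
```

```text
[ 0.59891447 -0.17311121  0.12329129] [ 1.79989299e+02 -7.45877919e-03  1.25351639e+01] [-0.99268326 -0.31381857  1.60771849] [ 0.00336666  0.09091648 -0.01375357] 0.023390922433163118
```

View pics/f.png

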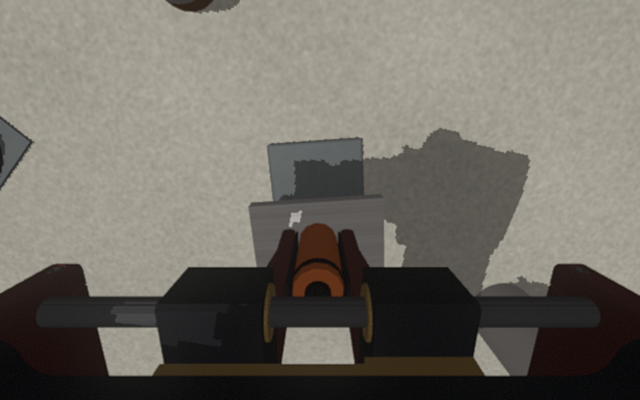

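Request:
{"op": "play_rows", "data": {
  "series": [
    {"jaw": 0, "travel": [0, 0, -0.02], "turn": 0},
    {"jaw": 0, "travel": [0, 0, -0.03], "turn": 0},
    {"jaw": 0, "travel": [0, 0, -0.04], "turn": 0},
    {"jaw": 0, "travel": [0, 0, -0.04], "turn": 0},
    {"jaw": 0, "travel": [0, 0, -0.04], "turn": 0}
  ]
}}

```text
time: 10.25
ee_pos: [0.5986, -0.1728, 0.2093]
ee_rot: [-180.0, 0.0, 12.6]
force: [-0.0, 0.0, -1.3]
finger_gap: 0.0238
```

Request:
{"op": "play_rows", "data": {
  "series": [
    {"jaw": 0, "travel": [0, 0, -0.04], "turn": 0},
    {"jaw": 0, "travel": [0, 0, -0.03], "turn": 0},
    {"jaw": 0, "travel": [0, 0, -0.02], "turn": 0},
    {"jaw": 0, "travel": [0, 0, 0], "turn": 0},
    {"jaw": 0, "travel": [0, 0, 0], "turn": 0}
  ]
}}

```text
time: 10.67
ee_pos: [0.5988, -0.1729, 0.2532]
ee_rot: [180.0, -0.0, 12.5]
force: [-0.3, -0.6, -1.4]
finger_gap: 0.0235
```

```bash
python3 - <<'E'
from h import *
plan((.575,.1795,.253),12.5,15)
P=eyes.read_camera("wrist")
P2=eyes.read_camera("scene")
im=np.vstack([cv2.resize(P["image"][150:350,160:480],(640,400)),cv2.resize(P2["image"][120:220,200:360],(640,400),interpolation=cv2.INTER_CUBIC)])[:,:,::-1]
cv2.imwrite("pics/g.png",cv2.resize(im,(480,600)))
E
```

```text
now [ 0.5988 -0.1729  0.2532] [ 1.7999e+02 -2.0000e-02  1.2540e+01] step mm 23.54846349747524 deg -0.0029829693091888505
[np.float64(0.0071), np.float64(-0.0466), np.float64(0.0)] 0.0
[np.float64(0.0071), np.float64(-0.0466), np.float64(0.0)] 0.0
[np.float64(0.0071), np.float64(-0.0466), np.float64(0.0)] 0.0
[np.float64(0.0071), np.float64(-0.0466), np.float64(0.0)] 0.0
[np.float64(0.0071), np.float64(-0.0466), np.float64(0.0)] 0.0
[np.float64(0.0071), np.float64(-0.0466), np.float64(0.0)] 0.0
[np.float64(0.0071), np.float64(-0.0466), np.float64(0.0)] 0.0
[np.float64(0.0071), np.float64(-0.0466), np.float64(0.0)] 0.0
[np.float64(0.0071), np.float64(-0.0466), np.float64(0.0)] 0.0
[np.float64(0.0071), np.float64(-0.0466), np.float64(0.0)] 0.0
[np.float64(0.0071), np.float64(-0.0466), np.float64(0.0)] 0.0
[np.float64(0.0071), np.float64(-0.0466), np.float64(0.0)] 0.0
[np.float64(0.0071), np.float64(-0.0466), np.float64(0.0)] 0.0
[np.float64(0.0071), np.float64(-0.0466), np.float64(0.0)] 0.0
[np.float64(0.0071), np.float64(-0.0466), np.float64(0.0)] 0.0
```

View pics/g.png

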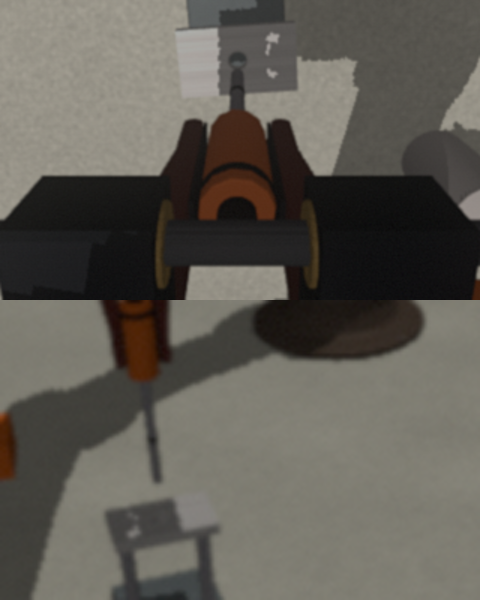

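Request:
{"op": "play_rows", "data": {
  "series": [
    {"jaw": 0, "travel": [0.003, -0.02, 0], "turn": 0},
    {"jaw": 0, "travel": [0.006, -0.04, 0], "turn": 0},
    {"jaw": 0, "travel": [0.008, -0.05, 0], "turn": 0},
    {"jaw": 0, "travel": [0.008, -0.05, 0], "turn": 0},
    {"jaw": 0, "travel": [0.008, -0.05, 0], "turn": 0}
  ]
}}

```text
time: 11.18
ee_pos: [0.5914, -0.065, 0.2521]
ee_rot: [-180.0, 0.1, 12.5]
force: [-0.4, -0.4, -0.9]
finger_gap: 0.0234
```

Request:
{"op": "play_rows", "data": {
  "series": [
    {"jaw": 0, "travel": [0.008, -0.05, 0], "turn": 0},
    {"jaw": 0, "travel": [0.008, -0.05, 0], "turn": 0},
    {"jaw": 0, "travel": [0.008, -0.05, 0], "turn": 0},
    {"jaw": 0, "travel": [0.008, -0.05, 0], "turn": 0},
    {"jaw": 0, "travel": [0.008, -0.05, 0], "turn": 0}
  ]
}}

```text
time: 11.6
ee_pos: [0.5836, 0.0615, 0.2523]
ee_rot: [-180.0, 0.1, 12.6]
force: [0.4, 0.7, -0.2]
finger_gap: 0.0237
```

Request:
{"op": "play_rows", "data": {
  "series": [
    {"jaw": 0, "travel": [0.008, -0.05, 0], "turn": 0},
    {"jaw": 0, "travel": [0.008, -0.05, 0], "turn": 0},
    {"jaw": 0, "travel": [0.008, -0.05, 0], "turn": 0},
    {"jaw": 0, "travel": [0.007, -0.05, 0], "turn": 0},
    {"jaw": 0, "travel": [0.003, -0.03, 0], "turn": 0}
  ]
}}

```text
time: 12.02
ee_pos: [0.5746, 0.1795, 0.2522]
ee_rot: [-179.9, 0.1, 12.7]
force: [0.1, -0.2, -0.6]
finger_gap: 0.024
```

Request:
{"op": "play_rows", "data": {
  "series": [
    {"jaw": 0, "travel": [0, -0.009, 0], "turn": 0},
    {"jaw": 0, "travel": [0, 0, 0], "turn": 0},
    {"jaw": 0, "travel": [0, 0, 0], "turn": 0},
    {"jaw": 0, "travel": [0, 0, 0], "turn": 0}
  ]
}}

```text
time: 12.35
ee_pos: [0.5754, 0.1781, 0.2528]
ee_rot: [179.9, 0.0, 12.4]
force: [-0.0, -0.1, -0.6]
finger_gap: 0.0236
```

```bash
python3 - <<'E'
from h import *
P,W=look("wrist");save(P,"i.png",(240,110,400,290),4)
x,y,z=np.moveaxis(W,-1,0);o=sensors.get_obs();e=o["ee_pos"];print(e,o["ee_rot"])
T=np.linalg.inv(P["world_from_camera"])
def proj(p):
    c=T[:3,:3]@np.array(p)+T[:3,3];K=P["mtx"];return K[0,0]*c[0]/-c[2]+K[0,2],K[1,1]*-c[1]/-c[2]+K[1,2]
print("exp tip px",proj(e-[0,0,.1083]),"band",proj(e-[0,0,.0683]),"hole from arm",proj((.575,.1795,.085)))
for a in np.arange(.14,.24,.01):
    m=(abs(z-a)<.005)&(np.hypot(x-e[0],y-e[1])<.02)
    if m.any(): print(round(a,3),m.sum(),W[m].mean(0).round(4),np.ptp(W[m],0).round(4))
E
```

```text
wrist lid (1348, array([575.7, 178.7]), array([52.4, 53.6]), 12.6)
tab 88 [0.5583 0.1888 0.0855] 149.8778032948138 (88, array([558.5, 188.7]), array([ 8.9, 14.6]), 56.9)
scanner (1610, array([460.2, 251.1]), array([56.7, 68.9]), 58.8)
plate (2412, array([ 595.5, -162.4]), array([51.3, 63.9]), 16.8)
[0.5755146  0.17800536 0.25294144] [1.79950823e+02 1.82860805e-02 1.24131498e+01]
exp tip px (np.float64(316.50787828111766), np.float64(198.85151804567022)) band (np.float64(316.4482441582625), np.float64(211.91384171548052)) hole from arm (np.float64(315.2136528040168), np.float64(185.0500517152365))
0.15 22 [0.5784 0.1779 0.1503] [0.0035 0.0063 0.0096]
0.16 26 [0.5784 0.1774 0.1604] [0.0029 0.0075 0.0089]
0.17 27 [0.5784 0.177  0.1701] [0.0027 0.0073 0.0092]
0.18 25 [0.5786 0.1775 0.1795] [0.0035 0.0075 0.0098]
0.19 45 [0.5784 0.1777 0.1895] [0.0042 0.0072 0.0093]
0.2 42 [0.5784 0.1778 0.2005] [0.0034 0.0069 0.0093]
0.21 40 [0.5784 0.1779 0.2102] [0.0035 0.0066 0.0092]
0.22 16 [0.5788 0.1776 0.2168] [0.0028 0.0063 0.0038]
```

View pics/i.png

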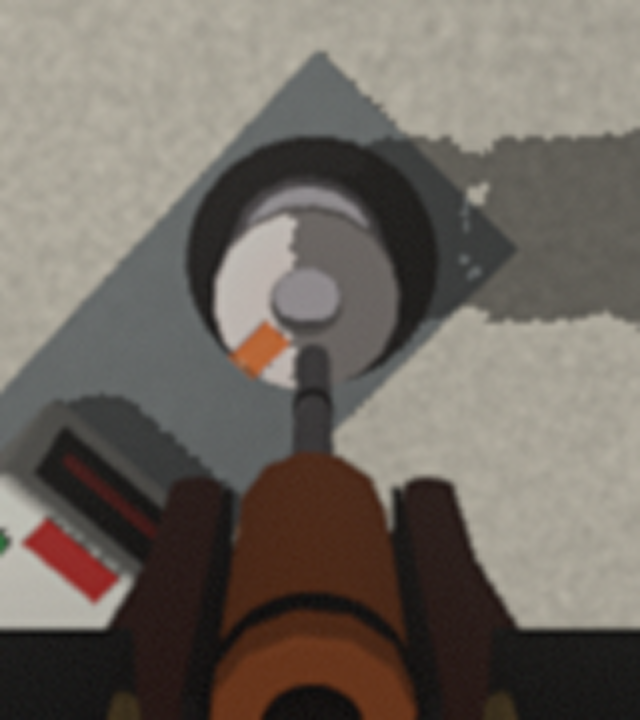

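Request:
{"op": "play_rows", "data": {
  "series": [
    {"jaw": 0, "travel": [0.001, -0.003, 0.02], "turn": 0},
    {"jaw": 0, "travel": [0, 0, 0.03], "turn": 0},
    {"jaw": 0, "travel": [0, 0, 0.03], "turn": 0},
    {"jaw": 0, "travel": [0, 0, 0.02], "turn": 0},
    {"jaw": 0, "travel": [0, 0, 0], "turn": 0}
  ]
}}

```text
time: 12.82
ee_pos: [0.5742, 0.1801, 0.2003]
ee_rot: [180.0, 0.2, 12.5]
force: [-0.8, -0.7, -0.0]
finger_gap: 0.0235
```

Request:
{"op": "play_rows", "data": {
  "series": [
    {"jaw": 0, "travel": [0, 0, 0], "turn": 0},
    {"jaw": 0, "travel": [0, 0, 0], "turn": 0},
    {"jaw": 0, "travel": [0, 0, 0], "turn": 0},
    {"jaw": 0, "travel": [0, 0, 0], "turn": 0}
  ]
}}

```text
time: 13.15
ee_pos: [0.5758, 0.1815, 0.204]
ee_rot: [-180.0, -0.1, 12.5]
force: [0.0, 0.9, -1.4]
finger_gap: 0.0236
```

```bash
cat >> h.py <<'E'
def check(n):
    P=eyes.read_camera("wrist");save(P,n,(240,110,400,290),4);W=pts(P)
    x,y,z=np.moveaxis(W,-1,0);o=sensors.get_obs();e=o["ee_pos"];print(e,o["ee_rot"],o["force"])
    cam=P["world_from_camera"][:2,3]
    for a in np.arange(.08,.17,.01):
        m=(abs(z-a)<.005)&(np.hypot(x-e[0]-.003,y-e[1])<.009)
        if m.sum()>5:
            s=W[m].mean(0);d=cam-s[:2];d/=np.hypot(*d);print(round(a,3),m.sum(),"axis",(s[:2]-.0031*d).round(4),"width",np.ptp(W[m],0).round(4))
    c=np.array([.575,.179])
    r=np.hypot(x-c[0],y-c[1])
    lid=(abs(z-.085)<.004)&(r<.032)&(r>.009);print("lid",rect(W[lid]),np.median(z[lid]))
    q=(W[lid][:,:2]*1000).astype(np.float32);print("circle",cv2.minEnclosingCircle(q),"ellipse",cv2.fitEllipse(cv2.convexHull(q)))
E
python3 -c "
from h import *
check('j.png')"
```

```text
[0.57569754 0.18149401 0.20385241] [-1.79995085e+02 -6.90125625e-02  1.25397209e+01] [ 0.41121689  1.08086532 -0.95567639]
0.08 32 axis [0.5804 0.1832] width [0.0134 0.0146 0.0019]
0.09 24 axis [0.5802 0.1856] width [0.0108 0.0118 0.0013]
0.1 18 axis [0.5761 0.1805] width [0.0031 0.0064 0.0072]
0.11 25 axis [0.5759 0.1803] width [0.0027 0.0075 0.0095]
0.12 29 axis [0.5759 0.1803] width [0.0029 0.0073 0.0096]
0.13 27 axis [0.5762 0.1804] width [0.0027 0.0068 0.0093]
0.14 39 axis [0.5759 0.1806] width [0.004  0.0074 0.0093]
0.15 42 axis [0.5758 0.1807] width [0.0037 0.007  0.0095]
0.16 47 axis [0.5759 0.1805] width [0.0035 0.0067 0.0095]
lid (1740, array([575.4, 178.6]), array([52.4, 53.3]), 7.0) 0.08494934520325767
circle ((574.386474609375, 178.91688537597656), 27.40703773498535) ellipse ((574.6967163085938, 178.65704345703125), (53.25271224975586, 54.027923583984375), 59.130157470703125)
```

View pics/j.png

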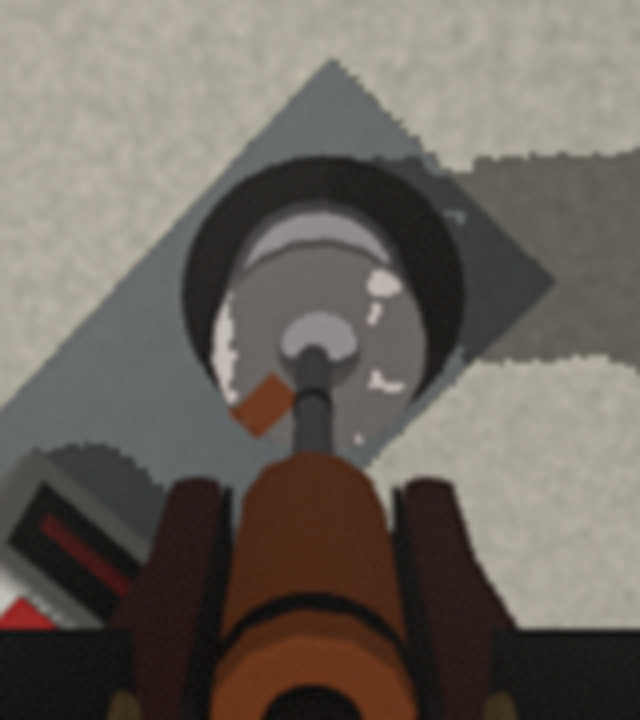

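Request:
{"op": "play_rows", "data": {
  "series": [
    {"jaw": 0, "travel": [0, 0, 0], "turn": 0},
    {"jaw": 0, "travel": [0, 0, 0], "turn": 0},
    {"jaw": 0, "travel": [0, 0, 0], "turn": 0}
  ]
}}

```text
time: 13.45
ee_pos: [0.5754, 0.1814, 0.2033]
ee_rot: [180.0, -0.0, 12.5]
force: [-0.9, -0.2, -1.5]
finger_gap: 0.0239
```

Request:
{"op": "play_rows", "data": {
  "series": [
    {"jaw": 0, "travel": [0, 0, 0], "turn": 0},
    {"jaw": 0, "travel": [0, 0, 0], "turn": 0},
    {"jaw": 0, "travel": [0, 0, 0], "turn": 0}
  ]
}}

```text
time: 13.7
ee_pos: [0.5753, 0.1814, 0.2031]
ee_rot: [180.0, -0.0, 12.5]
force: [0.6, -0.3, -0.1]
finger_gap: 0.0239
```

Request:
{"op": "play_rows", "data": {
  "series": [
    {"jaw": 0, "travel": [-0.002, 0.003, 0], "turn": 0},
    {"jaw": 0, "travel": [0, 0, 0], "turn": 0},
    {"jaw": 0, "travel": [0, 0, 0], "turn": 0},
    {"jaw": 0, "travel": [0, 0, 0], "turn": 0},
    {"jaw": 0, "travel": [0, 0, 0], "turn": 0}
  ]
}}

```text
time: 14.12
ee_pos: [0.5747, 0.1797, 0.2032]
ee_rot: [-180.0, -0.0, 12.5]
force: [0.9, -0.4, -0.9]
finger_gap: 0.0234
```

Request:
{"op": "play_rows", "data": {
  "series": [
    {"jaw": 0, "travel": [0, 0, 0], "turn": 0},
    {"jaw": 0, "travel": [0, 0, 0], "turn": 0},
    {"jaw": 0, "travel": [0, 0, 0], "turn": 0},
    {"jaw": 0, "travel": [0, 0, 0], "turn": 0}
  ]
}}

```text
time: 14.45
ee_pos: [0.5747, 0.1797, 0.2031]
ee_rot: [-180.0, 0.0, 12.5]
force: [-0.1, -0.0, -1.0]
finger_gap: 0.0238
```

```bash
python3 -c "
from h import *
check('k.png')"
```

```text
[0.57467412 0.17968569 0.20311616] [-1.79998909e+02  2.20018131e-03  1.25416932e+01] [ 0.00297604 -0.38121926 -0.11932135]
0.08 17 axis [0.5804 0.182 ] width [0.0081 0.0152 0.0018]
0.09 10 axis [0.5817 0.1809] width [0.0057 0.0132 0.0007]
0.1 22 axis [0.5747 0.179 ] width [0.0033 0.0063 0.0089]
0.11 26 axis [0.5746 0.1784] width [0.0028 0.0075 0.0092]
0.12 29 axis [0.5747 0.1781] width [0.0027 0.0072 0.0089]
0.13 25 axis [0.5748 0.1784] width [0.0034 0.0076 0.0096]
0.14 41 axis [0.5746 0.1789] width [0.0041 0.0072 0.0097]
0.15 41 axis [0.5747 0.1787] width [0.0037 0.0069 0.0099]
0.16 42 axis [0.5747 0.1787] width [0.0036 0.0066 0.0098]
lid (1758, array([575.6, 179. ]), array([52.1, 53.1]), 12.4) 0.0849156385108217
circle ((574.5477294921875, 178.90121459960938), 27.352710723876953) ellipse ((574.9609985351562, 178.82606506347656), (52.87397003173828, 53.86830520629883), 52.89661407470703)
```

Request:
{"op": "play_rows", "data": {
  "series": [
    {"jaw": 0, "travel": [0, 0, 0.004], "turn": 0},
    {"jaw": 0, "travel": [0, 0, 0.008], "turn": 0},
    {"jaw": 0, "travel": [0, 0, 0.008], "turn": 0},
    {"jaw": 0, "travel": [0, 0, 0.008], "turn": 0},
    {"jaw": 0, "travel": [0, 0, 0.008], "turn": 0}
  ]
}}

```text
time: 14.92
ee_pos: [0.5745, 0.1796, 0.1845]
ee_rot: [180.0, 0.0, 12.5]
force: [0.6, 0.3, -1.3]
finger_gap: 0.0237
```

Request:
{"op": "play_rows", "data": {
  "series": [
    {"jaw": 0, "travel": [0, 0, 0.008], "turn": 0},
    {"jaw": 0, "travel": [0, 0, 0.008], "turn": 0},
    {"jaw": 0, "travel": [0, 0, 0.008], "turn": 0},
    {"jaw": 0, "travel": [0, 0, 0.008], "turn": 0},
    {"jaw": 0, "travel": [0, 0, 0.008], "turn": 0}
  ]
}}

```text
time: 15.33
ee_pos: [0.5747, 0.1797, 0.1647]
ee_rot: [-180.0, -0.0, 12.5]
force: [0.1, 0.5, -1.6]
finger_gap: 0.0233
```

Request:
{"op": "play_rows", "data": {
  "series": [
    {"jaw": 0, "travel": [0, 0, 0.008], "turn": 0},
    {"jaw": 0, "travel": [0, 0, 0.008], "turn": 0},
    {"jaw": 0, "travel": [0, 0, 0.005], "turn": 0},
    {"jaw": 0, "travel": [0, 0, 0.002], "turn": 0},
    {"jaw": 0, "travel": [0, 0, 0], "turn": 0}
  ]
}}

```text
time: 15.75
ee_pos: [0.5746, 0.1796, 0.1534]
ee_rot: [180.0, 0.0, 12.5]
force: [0.1, 0.4, -1.4]
finger_gap: 0.0236
```

Request:
{"op": "play_rows", "data": {
  "series": [
    {"jaw": 0, "travel": [0, 0, 0], "turn": 0},
    {"jaw": 0, "travel": [0, 0, 0], "turn": 0},
    {"jaw": 0, "travel": [0, 0, 0], "turn": 0},
    {"jaw": 0, "travel": [0, 0, 0], "turn": 0},
    {"jaw": 0, "travel": [0, 0, 0], "turn": 0}
  ]
}}

```text
time: 16.17
ee_pos: [0.5748, 0.1797, 0.1538]
ee_rot: [180.0, -0.0, 12.5]
force: [0.2, -0.2, -0.8]
finger_gap: 0.0235
```

```bash
python3 -c "
from h import *
check('l.png')
P=eyes.read_camera('scene');save(P,'l2.png',(340,140,460,240),6)"
```

```text
[0.57475757 0.17963422 0.15373443] [ 1.79997144e+02 -1.00685183e-02  1.25397468e+01] [ 0.25713427 -0.60148197 -0.89803235]
0.08 61 axis [0.5783 0.18  ] width [0.0104 0.016  0.0098]
0.09 46 axis [0.5754 0.179 ] width [0.0115 0.0093 0.0096]
0.1 39 axis [0.5747 0.1788] width [0.0037 0.0068 0.0093]
0.11 45 axis [0.5748 0.1788] width [0.0034 0.0067 0.0099]
0.12 20 axis [0.575  0.1786] width [0.0032 0.0064 0.0054]
0.14 27 axis [0.5822 0.1822] width [0.0042 0.0094 0.0047]
0.15 92 axis [0.5824 0.1814] width [0.0042 0.0118 0.0099]
0.16 107 axis [0.5824 0.1816] width [0.0039 0.0121 0.0098]
lid (2186, array([577.4, 179.5]), array([48.2, 53.2]), 15.6) 0.08490800647980283
circle ((574.6785888671875, 178.85174560546875), 27.147605895996094) ellipse ((575.0009155273438, 178.7733917236328), (52.992401123046875, 53.68861389160156), 61.633663177490234)
```

View pics/l.png

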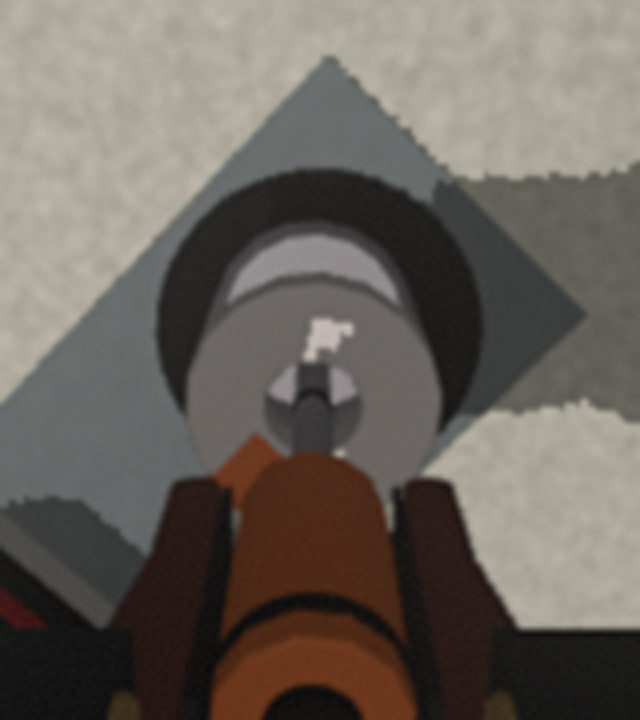

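View pics/l2.png

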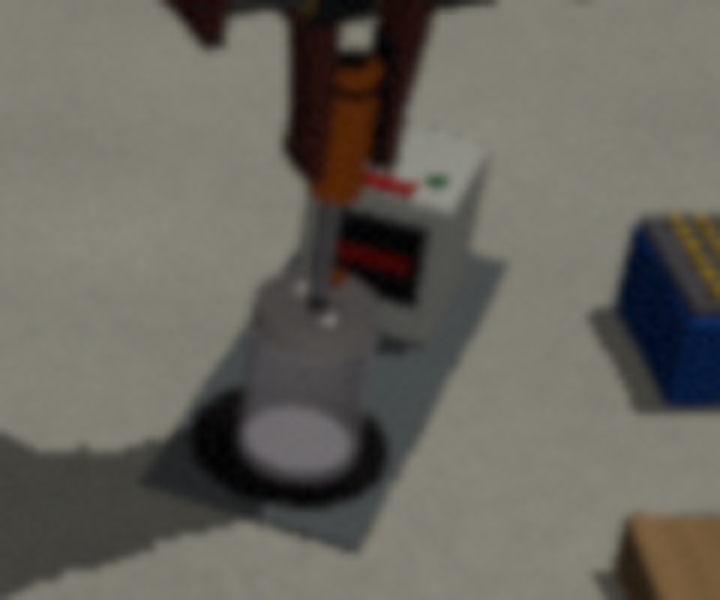

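```bash
python3 - <<'E'
from h import *
P=eyes.read_camera("wrist");W=pts(P);g=P["image"].astype(int).sum(2)
for v in range(198,227): print(v,[int(k) for k in g[v,316:321]],W[v,318].round(4))
e=sensors.get_obs();print(e["ee_pos"],e["qvel"].round(2))
E
```

```text
198 [491, 555, 528, 378, 297] [0.5867 0.181  0.085 ]
199 [474, 512, 481, 353, 286] [0.5858 0.1808 0.0847]
200 [345, 361, 337, 259, 234] [0.5784 0.1791 0.0613]
201 [200, 204, 201, 185, 179] [0.5786 0.1791 0.065 ]
202 [161, 168, 165, 169, 164] [0.5783 0.1791 0.0674]
203 [170, 174, 174, 172, 159] [0.5783 0.1791 0.0704]
204 [172, 177, 172, 178, 166] [0.5786 0.1792 0.0745]
205 [170, 176, 175, 174, 164] [0.5787 0.1792 0.0779]
206 [161, 160, 154, 159, 156] [0.5787 0.1792 0.0806]
207 [117, 104, 99, 106, 118] [0.5789 0.1793 0.0842]
208 [101, 105, 108, 102, 90] [0.5787 0.1792 0.0863]
209 [141, 165, 161, 148, 115] [0.5784 0.1792 0.0881]
210 [186, 180, 175, 173, 158] [0.5785 0.1792 0.091 ]
211 [180, 178, 177, 175, 171] [0.5783 0.1791 0.093 ]
212 [173, 173, 175, 171, 170] [0.5783 0.1792 0.0955]
213 [172, 171, 170, 175, 176] [0.5786 0.1792 0.099 ]
214 [168, 173, 170, 168, 168] [0.5784 0.1792 0.1008]
215 [171, 175, 174, 174, 169] [0.5785 0.1792 0.1035]
216 [171, 175, 176, 167, 167] [0.5787 0.1793 0.1065]
217 [172, 171, 176, 175, 168] [0.5785 0.1792 0.1084]
218 [176, 177, 170, 171, 167] [0.5785 0.1792 0.1106]
219 [175, 171, 171, 174, 166] [0.579  0.1794 0.1143]
220 [173, 171, 170, 170, 171] [0.5784 0.1792 0.1145]
221 [176, 175, 171, 172, 170] [0.5788 0.1793 0.1179]
222 [171, 170, 167, 169, 168] [0.5788 0.1793 0.12  ]
223 [157, 161, 156, 153, 159] [0.5864 0.1811 0.1429]
224 [145, 146, 147, 148, 146] [0.5859 0.181  0.1433]
225 [145, 143, 148, 142, 147] [0.5864 0.1811 0.1464]
226 [143, 146, 149, 143, 147] [0.5858 0.181  0.1465]
[0.57473571 0.17961056 0.15368865] [-0.03 -0.05  0.01 -0.   -0.01 -0.04 -0.01]
```

Request:
{"op": "play_rows", "data": {
  "series": [
    {"jaw": 0, "travel": [0, 0, 0.001], "turn": 0},
    {"jaw": 0, "travel": [0, 0, 0], "turn": 0},
    {"jaw": 0, "travel": [0, 0, 0], "turn": 0},
    {"jaw": 0, "travel": [0, 0, 0], "turn": 0},
    {"jaw": 0, "travel": [0, 0, 0], "turn": 0}
  ]
}}

```text
time: 16.73
ee_pos: [0.5747, 0.1796, 0.1531]
ee_rot: [180.0, 0.0, 12.5]
force: [-0.6, 0.5, -0.9]
finger_gap: 0.0241
```

Request:
{"op": "play_rows", "data": {
  "series": [
    {"jaw": 0, "travel": [0, 0, 0], "turn": 0},
    {"jaw": 0, "travel": [0, 0, 0], "turn": 0},
    {"jaw": 0, "travel": [0, 0, 0], "turn": 0},
    {"jaw": 0, "travel": [0, 0, 0], "turn": 0},
    {"jaw": 0, "travel": [0, 0, 0], "turn": 0}
  ]
}}

```text
time: 17.15
ee_pos: [0.5747, 0.1797, 0.1531]
ee_rot: [180.0, 0.0, 12.5]
force: [1.0, -0.4, -0.4]
finger_gap: 0.0235
```

```bash
python3 -c "
from h import *
o=sensors.get_obs();print(o['ee_pos'],o['ee_rot'],o['finger_gap']);print(job.hand_in())"
```

```text
[0.57468113 0.1796551  0.15312175] [1.79998715e+02 3.30240378e-03 1.25398827e+01] 0.023491281247389167
the job is handed in; nothing more can be done
None
```

I turned the jar about 69° clockwise so its barcode faces the scanner and let go of it, still on the pad. I then took the probe from its stand, lowered it through the lid hole, and handed the job in at about 17 s while still holding it there.

- **Barcode direction:** the lid's orange tab measured 146.5–150° in the wrist camera, against a target of about 148.5°. A coarse reading of 152° from the top camera (11 pixels) disagrees slightly.
- **Jar on the pad:** its centre is about 5 mm from the pad's centre, and 18 mm would still be fully on.
- **Centring and tilt:** the rod's axis is within about 0.5 mm of the hole's centre, and I saw no measurable tilt.
- **Band height:** it was about 0.4 mm above the lid top, so I lowered the probe about 0.6 mm. That puts it level to within about 0.5 mm; I did not look with the camera again after this last step.
- **Contact:** wrist forces stayed near zero during the lowering, so there was no sign of the probe touching the jar. I saw no contact with the other things on the bench, but I did not measure their positions again at the end.

The top and wrist cameras disagreed by 3–4 mm in y, so I did the final alignment from the wrist camera. It agreed with where the arm stood when it gripped the jar.

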